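# Put the colour-coded hand tools back in their shadow-foam pockets

### The arm

A 6-joint arm with a two-finger parallel gripper is mounted at the origin on a cart in front of the work surface, level with it; the furniture and walls round the work are solid. World frame = base frame: x ahead of the robot, y to its left, z up, the work surface at z = 0. Lengths are in m, angles in degrees, forces in N, time in s.
With the tool pointing down it reaches from about 0.35 to 0.875 m from the base axis. Payload 4.2 kg.
Tool frame: the origin (TCP) lies midway between the tips of the shut fingers; the grasp point (between the pads) lies 19 mm behind it; z points along the fingers, y is the line along which they close (so a half turn about z gives the same grasp; the last joint's range is limited). The gripper opens to 87 mm and grips with 3 to 60 N. Pads are 19 mm wide; open, the fingers measure 117 mm over their backs; the gripper's body (75 mm by 190 mm) begins 51 mm behind the grasp point.
Start: joints at [83.457, 22.042, 0.453, 0, -68.411, -14.817], TCP at [0.228, 0.582, 0.223] pointing down, gripper open.
Joint ranges: [-179.83, 179.83], [-69.29, 118.12], [-61.27, 80.66], [-181.25, 117.63], [-171.15, -9.14], [-177.46, 177.46]. Speed limits (degrees/s): [159.86, 159.86, 180, 180, 180, 180].

### API

Orientations are given as a 3x3 rotation matrix whose columns are the frame's x, y, z axes.
In Python, from station import r, job, capture gives the robot as it stands (r), with the cameras as plain functions and the job (job).
- The arm moves only by the shell command python3 steer.py 'ROWS'. ROWS is a JSON list of rows, 1 to 8 of them, each of 7 numbers: the opening from 0.0 (shut) to 1.0 (fully open), then dx, dy, dz in m, then a rotation vector rx, ry, rz in degrees; each row is the pose to reach, as a shift and turn from the pose commanded when the command began, along the tool's axes at that moment; what a row does not reach only later rows make up. A row lasts 1/10 s, in which the tool goes at most 0.05 m and 8.59 degrees, less where a joint would pass 70% of its speed; a pose out of reach is approached as far as the arm can. The fingers move at their own pace and stop on an object; the grip force is fixed at half the most. Time passes only in rows, so rows that do not move let the fingers close. It prints the time, the measured TCP pose, the force, the opening and the grip force at its end.
- r.sense(): the state, without advancing time (a new reading comes with each control period).
- capture(name): name is "scene" or "top" or "wrist"; returns a dict with "pixels" (480x640x3 uint8, red, green, blue), "z_map" (480x640 float32, m along the optical axis (not along the pixel's ray), 0 where there is no reading), "K" (3x3 intrinsics, pixels), "world_from_camera" (4x4, takes a point from camera to world coordinates). Camera axes: x right, y up, looking along -z (the intrinsics and any distortion apply to the point x, -y, -z); pixel columns grow to the right and rows downward; lengths in m; the calibration is good to about 2 mm. The wrist camera is an equidistant fisheye: a pixel r from the principal point sees the ray r / f radians off the axis. A picture is of the moment at which its call begins.
- job.finish_job(): hands the job in; it is judged then, once.
The state is a dict: "time_s": time; "joints": joint angles; "joint_velocities": joint speeds; "effort": joint torques, N m; "tcp_pos": TCP position; "ee_rot": TCP orientation; "wrist_force": force on the tool from outside, world axes, zero at the start; "moment": the same for the moment, N m; "gripper_width": opening from 0.0 (shut) to 1.0 (fully open); "gripper_force": force on a finger pad.
Only numpy, scipy, OpenCV 4.12 (cv2) and the standard library are available. Lean on these libraries where they do the work, as an engineer would, in place of code of your own. Each camera call takes 0.05 s, during which the arm holds its last target. There are 200 camera calls.

### The job

Put the bench's four tools with coloured handles back in the foam drawer tray: the red pliers, the blue cutters, the green screwdriver and the yellow screwdriver, each lying flat and fully down in the pocket whose floor has its colour, the noses of pliers and cutters in the narrow end. Leave the opened phone and the black brush where they lie.

Things in the scene. Friction and masses are not known exactly. Their poses are not given: they have to be found in the camera images.
- pliers: Red-handled pliers, 50 x 151 x 12 mm, 0.09 kg. Lies flat on the desk, handle end (+y) roughly towards the robot. Origin: centre of its underside; y along it, z up. The nose (16 mm wide, raised 2 mm) runs from y -76 to -28 mm; the handles run to y +76 mm and are 48 to 50 mm wide over both from y +23 to +50 mm. Grip across both handles (along x) at y about +30 mm.
- cutters: Blue-handled cutters, 50 x 135 x 12 mm, 0.09 kg. Lies flat on the desk, handle end (+y) roughly towards the robot. Origin: centre of its underside; y along it, z up. The nose (16 mm wide, raised 2 mm) runs from y -68 to -36 mm; the handles run to y +68 mm and are 48 to 50 mm wide over both from y +15 to +42 mm. Grip across both handles (along x) at y about +30 mm.
- green_driver: Precision screwdriver with a green handle, 14 x 141 x 12 mm, 0.03 kg. Lies on the turquoise mat 3 mm above the desk, handle end (+y) roughly towards the robot. Origin: centre of its underside; y along it, z up. The handle (14 mm wide, 12 mm high) runs from y -16 to +64 mm, the 6 mm thin shank from y -16 to -70 mm. Grip the handle along x at y about +30 mm.
- yellow_driver: Precision screwdriver with a yellow handle, longer than the green one: 14 x 168 x 12 mm, 0.03 kg. Lies flat on the desk, handle end (+y) roughly towards the robot. Origin: centre of its underside; y along it, z up. The handle (14 mm wide, 12 mm high) runs from y -14 to +78 mm, the 6 mm thin shank from y -14 to -84 mm. Grip the handle along x at y about +30 mm.
- pocket_red: Foam module, black with red pocket for the pliers, 80 x 200 mm; four stand in changing order in a grey tray (rim 15 mm high). Origin: module centre, 4 mm above the desk, +y roughly to the robot. A seated tool has its origin over this one, same axes. Pocket floor z 4, foam top z 12. Floor-level finger trough across, y 6..54. Pocket y -84..84, 66 wide, tapering below y 6 to 32 at y -36 (nose).
- pocket_blue: Foam module, black with blue pocket for the cutters, 80 x 200 mm; four stand in changing order in a grey tray (rim 15 mm high). Origin: module centre, 4 mm above the desk, +y roughly to the robot. A seated tool has its origin over this one, same axes. Pocket floor z 4, foam top z 12. Floor-level finger trough across, y 6..54. Pocket y -76..76, 66 wide, tapering below y 6 to 32 at y -44 (nose).
- pocket_green: Foam module, black with green pocket for the green driver, 80 x 200 mm; four stand in changing order in a grey tray (rim 15 mm high). Origin: module centre, 4 mm above the desk, +y roughly to the robot. A seated tool has its origin over this one, same axes. Pocket floor z 4, foam top z 12. Floor-level finger trough across, y 6..54. Pocket 30 wide, y -79..79; either way round.
- pocket_yellow: Foam module, black with yellow pocket for the yellow driver, 80 x 200 mm; four stand in changing order in a grey tray (rim 15 mm high). Origin: module centre, 4 mm above the desk, +y roughly to the robot. A seated tool has its origin over this one, same axes. Pocket floor z 4, foam top z 12. Floor-level finger trough across, y 6..54. Pocket 30 wide, y -92..92; either way round.
- open_phone: Bystander: opened phone without its screen, 143 x 69 x 7 mm, board and battery bare, lying on the desk beyond the tray on the left. Origin: centre of its underside, x along its length, z up.
- brush: Bystander: black antistatic brush, 20 x 145 x 9 mm, lying flat on the desk beyond the mat. Origin: centre of its underside, y along its length, z up.

How it is judged (in metres and radians):
At the end, for the whole second after the job is handed in: Each of the four tools lies at rest, flat and fully down in the pocket of its own colour: its origin within 15 mm (level) of its module's origin and less than 6.5 mm above it, lengthwise in the pocket within 0.3 rad, tilted less than 0.06 rad (horizontal distance between pliers and pocket_red below 0.015 m and z of pliers in the frame of pocket_red between 0 and 0.0065 m and angle between the y axis of pliers and the y axis of pocket_red, either way round below 0.3 rad and angle between each of pliers, cutters, green_driver, yellow_driver's own z axis and vertical below 0.06 rad and linear speed of each of pliers, cutters, green_driver, yellow_driver below 0.02 m/s and horizontal distance between cutters and pocket_blue below 0.015 m and z of cutters in the frame of pocket_blue between 0 and 0.0065 m and angle between the y axis of cutters and the y axis of pocket_blue, either way round below 0.3 rad and horizontal distance between green_driver and pocket_green below 0.015 m and z of green_driver in the frame of pocket_green between 0 and 0.0065 m and angle between the y axis of green_driver and the y axis of pocket_green, either way round below 0.3 rad and horizontal distance between yellow_driver and pocket_yellow below 0.015 m and z of yellow_driver in the frame of pocket_yellow between 0 and 0.0065 m and angle between the y axis of yellow_driver and the y axis of pocket_yellow, either way round below 0.3 rad); the robot touches nothing.
It fails at once if the opened phone is shoved more than 15 mm (distance of open_phone from where it was at the start of the episode above 0.015 m).
It fails at once if the brush is shoved more than 15 mm (distance of brush from where it was at the start of the episode above 0.015 m).
It also fails if it takes over 104 s, if anything falls off the work surface, if the arm or the gripper's body presses on something with over 40 N, if the wrist force passes 120 N, or if a joint passes its speed limit or range.

## Working session

There is one attempt and no reset: what is moved stays moved. The work goes in short steps, Python scripts to look and compute and a shell command to move; the robot and the scene stay as the last step left them, time stands still between calls to the robot, and variables do not carry over. Pictures are saved under pics/ and viewed, at most 14 in all, crops included, and the job is handed in when it is done.

```bash
ls; mkdir -p pics; python3 - <<'E'
from station import r, job, capture
import cv2,numpy as np
s=r.sense();print(s)
for n in("scene","top"):
    c=capture(n);np.savez(f"{n}0.npz",**c);cv2.imwrite(f"pics/{n}0.png",c["pixels"][:,:,::-1]);print(c["K"],c["world_from_camera"].round(4),[k for k in c])
E
```

```text
pics
station.py
steer.py
{'time_s': 0.0, 'joints': array([ 8.34567619e+01,  2.20890015e+01,  3.80280011e-01, -3.01034433e-02,
       -6.84108746e+01, -1.48173347e+01]), 'joint_velocities': array([-0.14684767, -0.02284346, -0.01189592,  0.0961729 , -0.04241406,
       -0.1436585 ]), 'effort': array([-1.98286405e-03, -3.90665352e+01,  1.87405783e+01,  4.22001556e+00,
        1.09541530e-02, -1.94737231e-04]), 'tcp_pos': array([0.22739715, 0.58151759, 0.22147867]), 'ee_rot': array([[ 9.31236084e-01, -3.64415742e-01, -7.23216404e-04],
       [-3.64416454e-01, -9.31233900e-01, -2.01802822e-03],
       [ 6.19176167e-05,  2.14281265e-03, -9.99997702e-01]]), 'wrist_force': array([ 0.25589377, -0.01468861,  0.72244743]), 'moment': array([ 0.00609601,  0.05183771, -0.02469585]), 'gripper_force': 0.0, 'gripper_width': 1.000086203342992}
[[433.15990576   0.         318.71998308]
 [  0.         433.15990576 238.44205956]
 [  0.           0.           1.        ]] [[ 0.7523  0.4398 -0.4906  0.0554]
 [-0.6587  0.486  -0.5744 -0.6594]
 [-0.0142  0.7552  0.6553  0.8049]
 [ 0.      0.      0.      1.    ]] ['pixels', 'z_map', 'K', 'world_from_camera']
[[551.69053232   0.         334.78672848]
 [  0.         551.69053232 232.1214814 ]
 [  0.           0.           1.        ]] [[ 0.0216  0.9894 -0.1437  0.4342]
 [-0.9997  0.023   0.008   0.015 ]
 [ 0.0112  0.1435  0.9896  1.3293]
 [ 0.      0.      0.      1.    ]] ['pixels', 'z_map', 'K', 'world_from_camera']
```

View pics/top0.png

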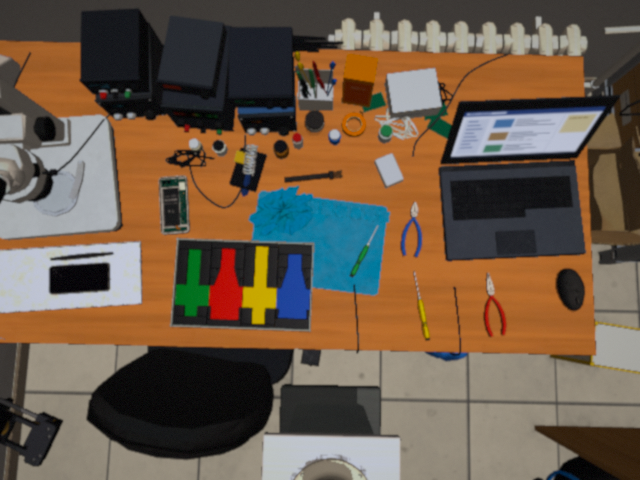

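View pics/scene0.png

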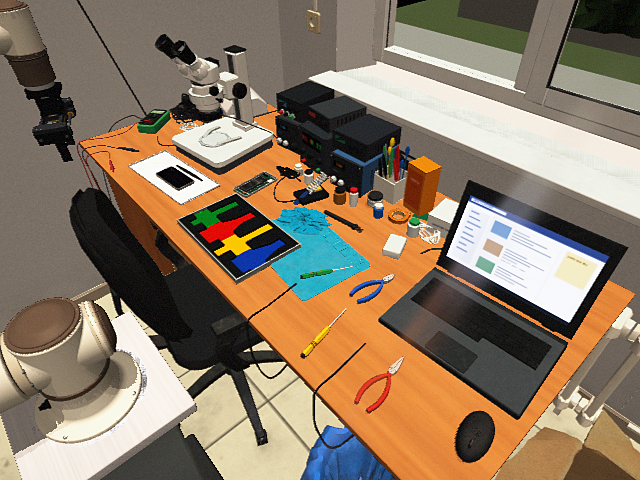

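The top view shows the tray (175-312, 240-328) with pockets in the order green, red, yellow, blue. It also shows the green driver (365,250) on the mat, the cutters (411,230), yellow driver (422,308), pliers (492,305), phone (174,205) and brush (313,176). I'll measure colour blobs in both views using depth.

```bash
cat > h.py <<'E'
import cv2,numpy as np
def world(c,uv,z=None):
    "pixels (n,2) -> world at depth map or on plane z"
    uv=np.asarray(uv,float).reshape(-1,2);K=c["K"];T=c["world_from_camera"]
    d=np.c_[(uv[:,0]-K[0,2])/K[0,0],-(uv[:,1]-K[1,2])/K[1,1],-np.ones(len(uv))]
    R=d@T[:3,:3].T
    if z is None:
        i=uv.round().astype(int);s=c["z_map"][i[:,1],i[:,0]][:,None]
    else: s=((z-T[2,3])/R[:,2])[:,None]
    return T[:3,3]+s*R
H={"red":[(0,6),(174,180)],"blue":[(108,125)],"green":[(50,80)],"yellow":[(22,33)]}
def mask(px,col,smin=150,vmin=60):
    h=cv2.cvtColor(px,cv2.COLOR_RGB2HSV);m=0
    for a,b in H[col]: m=m|cv2.inRange(h,(a,smin,vmin),(b,255,255))
    return m
def blobs(c,col,minA=25,**k):
    n,l,st,ce=cv2.connectedComponentsWithStats(mask(c["pixels"],col,**k))
    for i in range(1,n):
        if st[i,4]>=minA: yield np.argwhere(l==i)[:,::-1]
E
python3 - <<'E'
import numpy as np
from h import *
for n in("top","scene"):
    c=dict(np.load(n+"0.npz"))
    for col in H:
        for p in blobs(c,col):
            w=world(c,p);z=np.median(w[:,2])
            if abs(z)>.04: continue
            w=world(c,p,z);q=w[:,:2]
            (cx,cy),(a,b),an=cv2.minAreaRect(q.astype(np.float32)*1000)
            m=q.mean(0);U=np.linalg.svd(q-m,full_matrices=0)[2][0]
            e=(q-m)@U
            print(n,col,len(p),"uv",p.mean(0).round(1),"mean",m.round(4),"z",z.round(4),"rect",round(cx),round(cy),round(a),round(b),round(an),"ax",U.round(3),"ext",e.min().round(4),e.max().round(4))
t=cv2.imread("pics/top0.png");s=cv2.imread("pics/scene0.png")
a=cv2.resize(t[195:345,340:520],None,fx=4,fy=4,interpolation=2);cv2.imwrite("pics/a.png",a)
E
```

```text
top red 34 uv [186.6 127.3] mean [0.8712 0.3703] z 0.0346 rect 871 370 18 12 3 ax [-0.991 -0.131] ext -0.0088 0.0094
top red 1747 uv [225.7 289.2] mean [0.4831 0.2612] z 0.0064 rect 496 261 76 172 90 ax [-1.     0.012] ext -0.0991 0.0724
top red 260 uv [494.3 315.9] mean [ 0.4338 -0.3785] z 0.0089 rect 435 -380 48 92 89 ax [-0.991 -0.135] ext -0.0476 0.0444
top blue 50 uv [246.4 180. ] mean [0.7462 0.2211] z 0.0236 rect 746 221 25 12 1 ax [-0.983  0.185] ext -0.0124 0.0132
top blue 128 uv [411.5 236.9] mean [ 0.6186 -0.1815] z 0.0097 rect 620 -180 44 90 90 ax [-0.994  0.111] ext -0.0464 0.0424
top blue 1551 uv [293.1 290.9] mean [0.4825 0.1005] z 0.0063 rect 494 99 75 155 88 ax [-1.     0.009] ext -0.0888 0.0648
top green 150 uv [375.8 101.5] mean [ 0.9625 -0.092 ] z 0.0001 rect 962 -84 31 52 21 ax [-0.721  0.693] ext -0.0218 0.0353
top green 76 uv [436.2 114.8] mean [ 0.9303 -0.2439] z 0.0032 rect 933 -245 20 59 39 ax [-0.715  0.699] ext -0.0328 0.0284
top green 190 uv [441.4 127.4] mean [ 0.8987 -0.2574] z 0.0004 rect 899 -258 45 31 60 ax [-0.532 -0.846] ext -0.021 0.0235
top green
[... 1502 characters left out ...]
29 0.9905] z 0.0249 rect 616 1020 196 95 43 ax [-0.848 -0.529] ext -0.1284 0.0652
scene green 409 uv [211.  215.4] mean [0.4828 0.3381] z 0.0065 rect 497 337 78 157 89 ax [-1.   -0.03] ext -0.0931 0.0639
scene green 67 uv [323.9 271.6] mean [ 0.5737 -0.0708] z 0.0115 rect 573 -71 15 44 64 ax [-0.912  0.409] ext -0.0215 0.023
scene green 49 uv [307.8 274.8] mean [ 0.5351 -0.0522] z 0.0122 rect 536 -53 15 32 58 ax [-0.902  0.431] ext -0.0178 0.0143
scene yellow 529 uv [239.6 241.5] mean [0.4808 0.179 ] z 0.0066 rect 495 177 77 178 89 ax [-1.    -0.006] ext -0.1032 0.075
scene yellow 121 uv [316.4 339.3] mean [ 0.423  -0.2152] z 0.0105 rect 423 -216 88 12 12 ax [-0.981 -0.194] ext -0.044 0.0444
```

View pics/a.png

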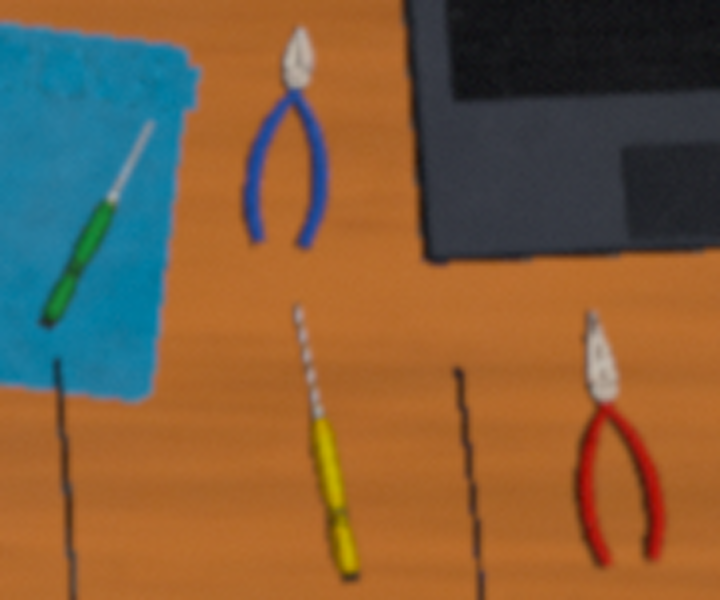

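The enlarged crop shows each tip and handle end. In crop pixels, the pliers tip is at (592,312) with ends at (605,563) and (653,558). The cutters tip is at (301,30) with ends at (257,242) and (304,245). The green driver runs (46,324) to (150,122), and the yellow driver runs (350,577) to (298,306). Next I'll hover over the tray to refine with the wrist camera.

```bash
cat >> h.py <<'E'
def plan(x,y,z,ang):
    "tool-axis shift and rz for TCP at x,y,z, tool y axis at world angle ang (deg), tool down"
    from station import r, job, capture
    s=r.sense();R=s["ee_rot"];p=s["tcp_pos"]
    d=R.T@(np.array([x,y,z])-p);cur=np.degrees(np.arctan2(R[1,1],R[0,1]))
    rz=-((ang-cur+90)%180-90)
    print("shift",d.round(4),"rz",round(rz,2),"rows",int(np.ceil(max(np.linalg.norm(d)/.05,abs(rz)/8.59))),"| at",p.round(4),"ang",round(cur,2),"t",round(s["time_s"],2),"w",round(float(s["gripper_width"])*.087,4),"F",s["wrist_force"].round(1),"jt",s["joints"].round(0))
E
python3 - <<'E'
from h import *
c=dict(np.load("top0.npz"))
f=lambda a:world(c,(np.array(a)+.5)/4+np.array([340,195])-.5,.009)[:,:2]
for n,tip,ends,L in(("pliers",(592,312),[(605,563),(653,558)],.151),("cutters",(301,30),[(257,242),(304,245)],.135),("green",(150,122),[(46,324)],.141),("yellow",(298,306),[(350,577)],.168)):
    t=f([tip])[0];e=f(ends).mean(0);u=(e-t)/np.linalg.norm(e-t);print(n,"len",np.linalg.norm(e-t).round(4),"origin",((t+e)/2).round(4),"yaxis",u.round(3),"grip",((t+e)/2+.03*u).round(4),"ang",np.degrees(np.arctan2(u[0],-u[1])).round(1))
plan(.47,.22,.25,-90.6)
E
```

```text
pliers len 0.1476 origin [ 0.4631 -0.3742] yaxis [-0.991 -0.13 ] grip [ 0.4333 -0.3781] ang -82.5
cutters len 0.1318 origin [ 0.6389 -0.1834] yaxis [-0.996  0.093] grip [ 0.609  -0.1806] ang -95.3
green len 0.1379 origin [ 0.5836 -0.0675] yaxis [-0.897  0.442] grip [ 0.5567 -0.0542] ang -116.2
yellow len 0.162 origin [ 0.4563 -0.2033] yaxis [-0.982 -0.19 ] grip [ 0.4269 -0.209 ] ang -79.0
shift [ 0.3576  0.2484 -0.0279] rz -20.77 rows 9 | at [0.2274 0.5816 0.2216] ang -111.37 t 0.1 w 0.0869 F [ 0.  -0.6 -0.6] jt [ 83.  22.   0.  -0. -68. -15.]
```

```bash
python3 steer.py '[[1,0.357,0.248,-0.027,0,0,-20.8],[1,0.357,0.248,-0.027,0,0,-20.8],[1,0.357,0.248,-0.027,0,0,-20.8],[1,0.357,0.248,-0.027,0,0,-20.8],[1,0.357,0.248,-0.027,0,0,-20.8],[1,0.357,0.248,-0.027,0,0,-20.8],[1,0.357,0.248,-0.027,0,0,-20.8],[1,0.357,0.248,-0.027,0,0,-20.8]]'
python3 steer.py '[[1,0.02,0.02,0,0,0,0],[1,0,0.0,0,0,0,0]]'
python3 - <<'E'
from station import r, job, capture
from h import *
c=capture("wrist");np.savez("w1.npz",**c);cv2.imwrite("pics/w1.png",c["pixels"][:,:,::-1]);print(c["K"],c["world_from_camera"].round(4))
plan(.425,-.211,.12,-79)
E
```

```text
time_s: 0.9
tcp_pos: [0.4505, 0.2485, 0.2473]
ee_rot: [[1.0, -0.009, -0.0], [-0.009, -1.0, -0.0], [-0.0, 0.0, -1.0]]
wrist_force: [1.4, 0.6, 0.5]
gripper_width: 0.999
gripper_force: 0.0
time_s: 1.1
tcp_pos: [0.453, 0.2461, 0.2468]
ee_rot: [[1.0, -0.02, -0.0], [-0.02, -1.0, -0.001], [-0.0, 0.001, -1.0]]
wrist_force: [-0.7, 0.6, -0.2]
gripper_width: 1.0
gripper_force: 0.0
[[371.64829954   0.         325.8027555 ]
 [  0.         371.64829954 239.88156957]
 [  0.           0.           1.        ]] [[-0.0193  0.9677  0.2515  0.5209]
 [-0.9998 -0.0191 -0.0032  0.2445]
 [ 0.0018 -0.2515  0.9679  0.4086]
 [ 0.      0.      0.      1.    ]]
shift [-0.0173  0.4611  0.1266] rz -11.86 rows 10 | at [0.4494 0.2498 0.2467] ang -90.86 t 1.15 w 0.087 F [-3.3  1.  -0.9] jt [ 47.  10. -13.  -0. -67.  42.]
```

View pics/w1.png

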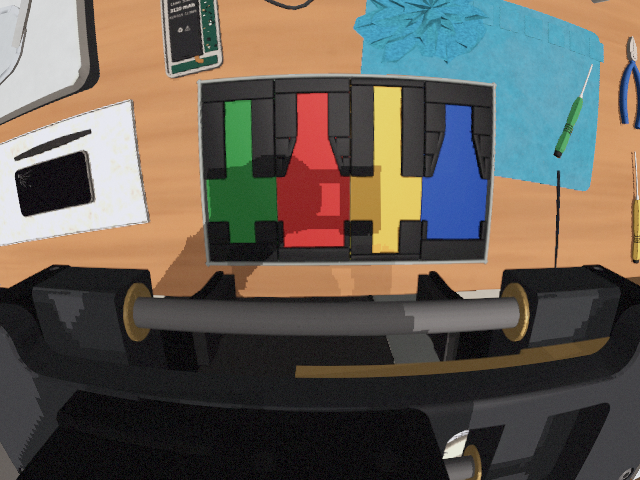

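The wrist view shows the tray clearly. Pocket ends, top to bottom: green (238,100)-(240,243), red (313,94)-(314,248), yellow (387,86)-(386,252), blue (458,105)-(455,240). I'll triangulate heights after a second wrist view over the tools.

```bash
cat >> h.py <<'E'
def ray(c,uv):
    uv=np.asarray(uv,float).reshape(-1,1,2);T=c["world_from_camera"]
    q=cv2.fisheye.undistortPoints(uv,c["K"],np.zeros(4)).reshape(-1,2)
    return T[:3,3],np.c_[q[:,0],-q[:,1],-np.ones(len(q))]@T[:3,:3].T
def wworld(c,uv,z):
    o,d=ray(c,uv);return o+((z-o[2])/d[:,2])[:,None]*d
E
python3 steer.py '[[1,-0.02,0.45,0.0,0,0,-11.8],[1,-0.02,0.45,0.0,0,0,-11.8],[1,-0.02,0.45,0.0,0,0,-11.8],[1,-0.02,0.45,0.0,0,0,-11.8],[1,-0.02,0.45,0.0,0,0,-11.8],[1,-0.02,0.45,0.0,0,0,-11.8],[1,-0.02,0.45,0.0,0,0,-11.8],[1,-0.02,0.45,0.0,0,0,-11.8]]'
python3 steer.py '[[1,0,0.045,0.0,0,0,0],[1,0,0.045,0,0,0,0],[1,0,0.045,0,0,0,0],[1,0,0.045,0,0,0,0]]'
python3 - <<'E'
from station import r, job, capture
from h import *
c=capture("wrist");np.savez("w2.npz",**c);cv2.imwrite("pics/w2.png",c["pixels"][:,:,::-1])
w=dict(np.load("w1.npz"))
for n,a,b in(("green",(238,100),(240,243)),("red",(313,94),(314,248)),("yellow",(387,86),(386,252)),("blue",(458,105),(455,240))):
    e=wworld(w,[a,b],.004);print(n,"len",np.linalg.norm(e[0]-e[1]).round(4),"c",e.mean(0).round(4),"ang",np.degrees(np.arctan2(e[1,0]-e[0,0],-(e[1,1]-e[0,1]))).round(1))
plan(.425,-.211,.12,-79)
E
```

```text
time_s: 1.95
tcp_pos: [0.4276, -0.1505, 0.2474]
ee_rot: [[0.981, 0.196, 0.0], [0.196, -0.981, 0.0], [0.0, -0.0, -1.0]]
wrist_force: [1.7, 0.4, 0.2]
gripper_width: 1.004
gripper_force: 0.0
time_s: 2.35
tcp_pos: [0.4369, -0.1923, 0.2471]
ee_rot: [[0.981, 0.196, -0.001], [0.196, -0.981, 0.0], [-0.001, -0.001, -1.0]]
wrist_force: [-0.1, 0.4, -0.1]
gripper_width: 1.001
gripper_force: 0.0
green len 0.1613 c [0.4946 0.3414 0.004 ] ang -92.1
red len 0.171 c [0.492  0.2579 0.004 ] ang -91.0
yellow len 0.1863 c [0.4932 0.1768 0.004 ] ang -90.3
blue len 0.156 c [0.4906 0.0947 0.004 ] ang -89.7
shift [-0.0154  0.0163  0.1272] rz 0.34 rows 3 | at [ 0.437  -0.192   0.2472] ang -78.66 t 2.4 w 0.0875 F [-0.2  0.3 -0.8] jt [ -4.   6. -17.  -0. -67. 106.]
```

View pics/w2.png

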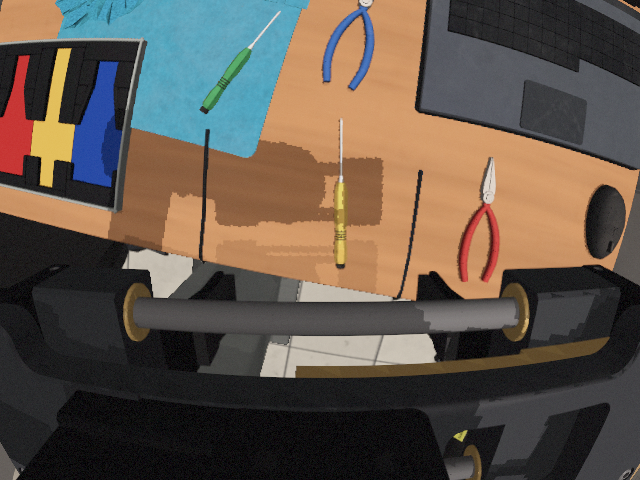

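w2 shows the yellow driver upright from (341,120) to (341,268), with its handle end down. The green driver runs (279,13) to (204,110). The pliers tip is at (491,158) with ends (463,280) and (486,281), and the cutters ends are at (326,82) and (351,88). I'll triangulate these points between w1, w2 and top.

```bash
cat > tri.py <<'E'
from h import *
def tri(rs):
    A=0;b=0
    for o,d in rs:
        d=d/np.linalg.norm(d);P=np.eye(3)-np.outer(d,d);A=A+P;b=b+P@o
    return np.linalg.solve(A,b)
E
python3 - <<'E'
from tri import *
w1=dict(np.load("w1.npz"));w2=dict(np.load("w2.npz"));t=dict(np.load("top0.npz"))
def tr(uv):
    uv=(np.array(uv)+.5)/4+np.array([340,195])-.5;p=world(t,uv,0)[0];o=t["world_from_camera"][:3,3];return o,p-o
R=lambda c,uv:(lambda o,d:(o,d[0]))(*ray(c,uv))
P=[("greenEnd",(559,156),(204,110),(46,324)),("greenTip",(591,66),(279,13),(150,122)),("yelEnd",(636,262),(341,268),(350,577)),("yelTip",(636,152),(341,120),(298,306)),("pliTip",None,(491,158),(592,312)),("pliE1",None,(463,280),(605,563)),("pliE2",None,(486,281),(653,558)),("cutE1",None,(326,82),(257,242)),("cutE2",None,(351,88),(304,245)),("bluePocketTop",(458,105),(109,62),None),("yelPocketTop",(387,86),(64,49),None)]
for n,a,b,d in P:
    o="";
    if a: o+=f" w1w2 {tri([R(w1,a),R(w2,b)]).round(4)}"
    if d: o+=f" w2top {tri([R(w2,b),tr(d)]).round(4)}"
    print(n,o," w2@z.009",wworld(w2,b,.009)[0][:2].round(4))
E
```

```text
greenEnd  w1w2 [ 0.5186 -0.0407  0.0116] w2top [ 0.521  -0.0373  0.0022]  w2@z.009 [ 0.5195 -0.0398]
greenTip  w1w2 [ 0.641  -0.0999  0.008 ] w2top [ 0.6463 -0.0983 -0.0041]  w2@z.009 [ 0.6405 -0.1001]
yelEnd  w1w2 [ 0.372  -0.2235  0.0064] w2top [ 0.3767 -0.2194  0.0197]  w2@z.009 [ 0.3724 -0.2232]
yelTip  w1w2 [ 0.5343 -0.1898  0.0088] w2top [ 0.5357 -0.1901 -0.0055]  w2@z.009 [ 0.5333 -0.1898]
pliTip  w2top [ 0.5341 -0.3625  0.016 ]  w2@z.009 [ 0.5331 -0.3657]
pliE1  w2top [ 0.3885 -0.366   0.0211]  w2@z.009 [ 0.3849 -0.3718]
pliE2  w2top [ 0.3927 -0.394   0.0241]  w2@z.009 [ 0.3889 -0.4031]
cutE1  w2top [ 0.5752 -0.1656 -0.0119]  w2@z.009 [ 0.5708 -0.166 ]
cutE2  w2top [ 0.5741 -0.1944 -0.0125]  w2@z.009 [ 0.5698 -0.1933]
bluePocketTop  w1w2 [0.567  0.0975 0.0104]  w2@z.009 [0.5664 0.0984]
yelPocketTop  w1w2 [0.5841 0.1776 0.0111]  w2@z.009 [0.5835 0.1793]
```

Views agree to a few mm. I'll go down on the yellow driver at (0.4235,-0.2125), angle -78.5°.

```bash
python3 - <<'E'
from h import *
plan(.4235,-.2125,.06,-78.4)
E
python3 steer.py '[[0.5,-0.017,0.017,0.05,0,0,0],[0.5,-0.017,0.017,0.1,0,0,0],[0.5,-0.017,0.017,0.15,0,0,0],[0.5,-0.017,0.017,0.187,0,0,0],[0.5,-0.017,0.017,0.187,0,0,0],[0.5,-0.017,0.017,0.187,0,0,0]]'
python3 - <<'E'
from h import *
plan(.4235,-.2125,.005,-78.4)
E
```

```text
shift [-0.0172  0.0175  0.1872] rz -0.26 rows 4 | at [ 0.437  -0.192   0.2472] ang -78.66 t 2.4 w 0.0875 F [-0.2  0.3 -0.8] jt [ -4.   6. -17.  -0. -67. 106.]
time_s: 3.0
tcp_pos: [0.4246, -0.2123, 0.0611]
ee_rot: [[0.98, 0.198, -0.0], [0.198, -0.98, -0.001], [-0.0, 0.001, -1.0]]
wrist_force: [0.2, -0.2, 0.6]
gripper_width: 0.553
gripper_force: 0.0
shift [-0.0011 -0.0001  0.0561] rz -0.2 rows 2 | at [ 0.4246 -0.2123  0.0611] ang -78.6 t 3.0 w 0.0481 F [ 0.2 -0.2  0.6] jt [ -7.  19. -32.   0. -39. 108.]
```

```bash
python3 steer.py '[[0.5,0,0,0.03,0,0,0],[0.5,0,0,0.056,0,0,0],[0.5,0,0,0.056,0,0,0],[0,0,0,0.056,0,0,0],[0,0,0,0.056,0,0,0],[0,0,0,0.056,0,0,0],[0,0,0,0.056,0,0,0],[0,0,0,0.056,0,0,0]]'
python3 steer.py '[[0,0,0,0,0,0,0],[0,0,0,0,0,0,0],[0,0,0,-0.03,0,0,0],[0,0,0,-0.08,0,0,0],[0,0,0,-0.08,0,0,0]]'
python3 - <<'E'
from h import *
plan(.465,.178,.09,-90.5)
E
```

```text
time_s: 3.8
tcp_pos: [0.4242, -0.2131, 0.0051]
ee_rot: [[0.981, 0.195, 0.001], [0.195, -0.981, -0.0], [0.001, 0.001, -1.0]]
wrist_force: [-0.8, 1.7, 6.0]
gripper_width: 0.143
gripper_force: 30.0
time_s: 4.3
tcp_pos: [0.4282, -0.2141, 0.0899]
ee_rot: [[0.98, 0.196, 0.013], [0.197, -0.98, -0.003], [0.012, 0.006, -1.0]]
wrist_force: [1.6, -0.3, -0.1]
gripper_width: 0.145
gripper_force: 30.0
shift [ 0.1131 -0.3772 -0.0009] rz 11.83 rows 8 | at [ 0.4282 -0.2141  0.0899] ang -78.67 t 4.3 w 0.0126 F [ 1.6 -0.3 -0.1] jt [ -7.  16. -31.   0. -43. 108.]
```

```bash
python3 steer.py '[[0,0.113,-0.377,0,0,0,11.8],[0,0.113,-0.377,0,0,0,11.8],[0,0.113,-0.377,0,0,0,11.8],[0,0.113,-0.377,0,0,0,11.8],[0,0.113,-0.377,0,0,0,11.8],[0,0.113,-0.377,0,0,0,11.8],[0,0.113,-0.377,0,0,0,11.8],[0,0.113,-0.377,0,0,0,11.8]]'
python3 steer.py '[[0,0,0,0,0,0,0],[0,0,0,0,0,0,0],[0,0,0,0,0,0,0]]'
python3 - <<'E'
from station import r, job, capture
from h import *
c=capture("wrist");np.savez("w3.npz",**c);cv2.imwrite("pics/w3.png",c["pixels"][:,:,::-1])
plan(.465,.178,.04,-90.5)
E
```

```text
time_s: 5.1
tcp_pos: [0.4605, 0.179, 0.0841]
ee_rot: [[1.0, -0.009, -0.0], [-0.009, -1.0, -0.0], [-0.0, 0.0, -1.0]]
wrist_force: [0.8, -0.2, -0.4]
gripper_width: 0.142
gripper_force: 30.0
time_s: 5.4
tcp_pos: [0.4602, 0.176, 0.0838]
ee_rot: [[1.0, -0.011, -0.001], [-0.011, -1.0, -0.001], [-0.001, 0.001, -1.0]]
wrist_force: [-0.1, -0.9, -0.0]
gripper_width: 0.142
gripper_force: 30.0
shift [ 0.0047 -0.0024  0.0439] rz -0.14 rows 1 | at [0.4604 0.1757 0.0839] ang -90.64 t 5.45 w 0.0122 F [-0.1 -0.1 -0.4] jt [ 40.  18. -28.  -0. -43.  50.]
```

View pics/w3.png

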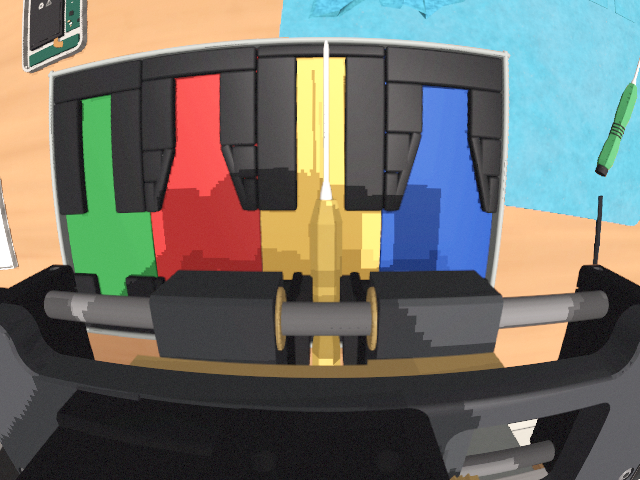

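w3 shows the driver tip at (326,41) and the yellow pocket end at (321,57). The other pocket ends are red (197,77), blue (445,87) and green (97,96). I'll work out both in world coordinates.

```bash
python3 - <<'E'
from tri import *
w=dict(np.load("w3.npz"));w1=dict(np.load("w1.npz"))
R=lambda c,uv:(lambda o,d:(o,d[0]))(*ray(c,uv))
for z in(.079,.085):print("tip,shankbase",z,wworld(w,[(326,41),(326,198)],z).round(4))
print("shank len expect .070, tip from grip .114")
for n,a,b in(("yel",(321,57),(387,86)),("blue",(445,87),(458,105)),("red",(197,77),(313,94)),("green",(97,96),(238,100))):
    print(n,"end z4",wworld(w,a,.004)[0].round(4),"z8",wworld(w,a,.008)[0][:2].round(4),"tri",tri([R(w,a),R(w1,b)]).round(4))
E
```

```text
tip,shankbase 0.079 [[0.576  0.1742 0.079 ]
 [0.5043 0.1749 0.079 ]]
tip,shankbase 0.085 [[0.5743 0.1742 0.085 ]
 [0.5052 0.1749 0.085 ]]
shank len expect .070, tip from grip .114
yel end z4 [0.5865 0.1772 0.004 ] z8 [0.5855 0.1772] tri [0.5855 0.1771 0.0084]
blue end z4 [0.5689 0.0954 0.004 ] z8 [0.5683 0.0967] tri [0.5676 0.0979 0.0118]
red end z4 [0.5781 0.26   0.004 ] z8 [0.5773 0.2586] tri [0.5759 0.2561 0.015 ]
green end z4 [0.5755 0.3414 0.004 ] z8 [0.5747 0.3387] tri [0.5743 0.337  0.0104]
```

```bash
python3 steer.py '[[0,0.004,-0.0015,0.03,0,0,0],[0,0.004,-0.0015,0.05,0,0,0],[0,0.004,-0.0015,0.06,0,0,0],[0,0.004,-0.0015,0.068,0,0,0],[0,0.004,-0.0015,0.072,0,0,0],[0,0.004,-0.0015,0.073,0,0,0],[0,0.004,-0.0015,0.073,0,0,0]]'
```

```text
time_s: 6.15
tcp_pos: [0.4649, 0.1777, 0.0131]
ee_rot: [[1.0, -0.01, -0.0], [-0.01, -1.0, -0.001], [-0.0, 0.001, -1.0]]
wrist_force: [-1.7, -3.4, 9.2]
gripper_width: 0.147
gripper_force: 30.0
```

```bash
python3 steer.py '[[0.35,0,0,0,0,0,0],[0.35,0,0,0,0,0,0],[0.35,0,0,0,0,0,0],[0.35,0,0,-0.03,0,0,0],[0.35,0,0,-0.08,0,0,0],[0.35,0,0,-0.13,0,0,0],[0.35,0,0,-0.13,0,0,0],[0.35,0,0,-0.13,0,0,0]]'
python3 - <<'E'
from station import r, job, capture
from h import *
c=capture("wrist");np.savez("w4.npz",**c);cv2.imwrite("pics/w4.png",c["pixels"][:,:,::-1])
plan(.435,-.15,.14,-83)
E
```

```text
time_s: 6.95
tcp_pos: [0.4654, 0.179, 0.1426]
ee_rot: [[1.0, -0.01, 0.003], [-0.01, -1.0, 0.003], [0.003, -0.003, -1.0]]
wrist_force: [-0.2, -0.2, -0.2]
gripper_width: 0.35
gripper_force: 0.0
shift [-0.0261  0.3286  0.001 ] rz -7.58 rows 7 | at [0.4645 0.1783 0.1411] ang -90.58 t 7.0 w 0.0306 F [0.3 0.5 0.2] jt [ 40.  14. -24.  -0. -52.  50.]
```

View pics/w4.png

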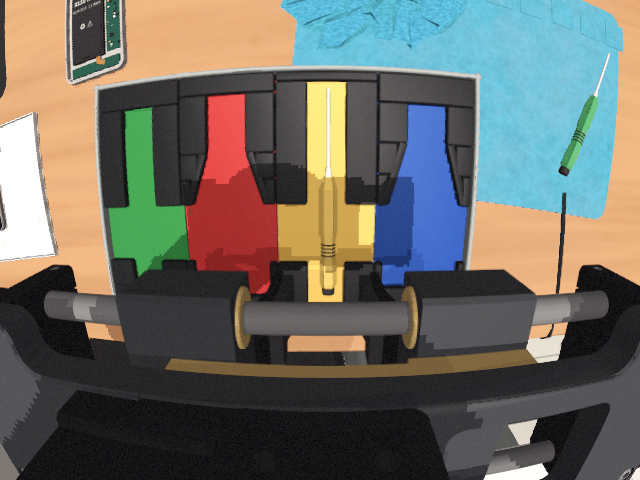

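Yellow is seated and centred: tip (328,88), butt (328,293), inside pocket ends (326,82) and (326,302). Next the pliers.

```bash
python3 steer.py '[[0.85,-0.026,0.329,0,0,0,-8.5],[0.85,-0.026,0.329,0,0,0,-8.5],[0.85,-0.026,0.329,0,0,0,-8.5],[0.85,-0.026,0.329,0,0,0,-8.5],[0.85,-0.026,0.329,0,0,0,-8.5],[0.85,-0.026,0.329,0,0,0,-8.5],[0.85,-0.026,0.329,0,0,0,-8.5],[0.85,-0.026,0.329,0,0,0,-8.5]]'
python3 - <<'E'
from h import *
plan(.41,-.375,.18,-82)
E
```

```text
time_s: 7.8
tcp_pos: [0.4337, -0.1532, 0.1392]
ee_rot: [[0.991, 0.133, -0.005], [0.133, -0.991, -0.0], [-0.005, -0.001, -1.0]]
wrist_force: [0.6, 0.6, 0.8]
gripper_width: 0.841
gripper_force: 0.0
shift [-0.0531  0.2167 -0.0407] rz -0.38 rows 5 | at [ 0.4337 -0.1532  0.1392] ang -82.38 t 7.8 w 0.0731 F [0.6 0.6 0.8] jt [  1.  11. -29.  -0. -51.  97.]
```

```bash
python3 steer.py '[[0.85,-0.032,0.224,0.01,0,0,0],[0.85,-0.032,0.224,0.01,0,0,0],[0.85,-0.032,0.224,0.01,0,0,0],[0.85,-0.032,0.224,0.01,0,0,0],[0.85,-0.032,0.224,0.01,0,0,0],[0.85,-0.032,0.224,0.05,0,0,0],[0.85,-0.032,0.224,0.08,0,0,0],[0.85,-0.032,0.224,0.08,0,0,0]]'
python3 - <<'E'
from h import *
plan(.431,-.380,.005,-82)
E
```

```text
time_s: 8.6
tcp_pos: [0.4311, -0.374, 0.0553]
ee_rot: [[0.991, 0.137, -0.012], [0.137, -0.991, 0.007], [-0.011, -0.008, -1.0]]
wrist_force: [-0.6, 0.6, -0.2]
gripper_width: 0.854
gripper_force: 0.0
shift [-0.0004  0.0063  0.0503] rz -0.13 rows 2 | at [ 0.4311 -0.374   0.0553] ang -82.13 t 8.6 w 0.0743 F [-0.6  0.6 -0.2] jt [-25.  27. -19.  -0. -45. 123.]
```

```bash
python3 steer.py '[[0.85,0,0,0,0,0,0],[0.85,0,0.001,0.025,0,0,0],[0.85,0,0.001,0.045,0,0,0],[0.85,0,0.001,0.051,0,0,0],[0.85,0,0.001,0.051,0,0,0]]'
python3 steer.py '[[0,0,0,0,0,0,0],[0,0,0,0,0,0,0],[0,0,0,0,0,0,0],[0,0,0,0,0,0,0],[0,0,0,0,0,0,0]]'
```

```text
time_s: 9.1
tcp_pos: [0.4358, -0.3774, 0.011]
ee_rot: [[0.99, 0.139, 0.0], [0.139, -0.99, -0.001], [0.0, 0.001, -1.0]]
wrist_force: [0.6, -1.1, 0.1]
gripper_width: 0.848
gripper_force: 0.0
time_s: 9.6
tcp_pos: [0.4361, -0.3788, 0.0117]
ee_rot: [[0.99, 0.139, 0.002], [0.14, -0.99, -0.003], [0.002, 0.003, -1.0]]
wrist_force: [-2.1, -9.3, 12.4]
gripper_width: 0.485
gripper_force: 11.1
```

```bash
python3 steer.py '[[0,0,0,0,0,0,0],[0,0,0,0,0,0,0],[0,0,0,0,0,0,0]]'
```

```text
time_s: 9.9
tcp_pos: [0.4362, -0.3786, 0.0114]
ee_rot: [[0.99, 0.139, 0.003], [0.139, -0.99, -0.002], [0.002, 0.002, -1.0]]
wrist_force: [-0.2, -2.6, 5.8]
gripper_width: 0.208
gripper_force: 3.0
```

The fingertips were too high (z 11 mm) and slid over the handles. I'll lift, reopen and look.

```bash
python3 steer.py '[[0.2,-0.04,0,-0.04,0,0,0],[0.85,-0.04,0,-0.09,0,0,0],[0.85,-0.04,0,-0.14,0,0,0],[0.85,-0.04,0,-0.17,0,0,0],[0.85,-0.04,0,-0.17,0,0,0],[0.85,-0.04,0,-0.17,0,0,0],[0.85,-0.04,0,-0.17,0,0,0]]'
python3 - <<'E'
from station import r, job, capture
from h import *
c=capture("wrist");np.savez("w5.npz",**c);cv2.imwrite("pics/w5.png",c["pixels"][:,:,::-1])
plan(.431,-.38,.06,-82)
for p in blobs(c,"red",100): print(p.mean(0).round(1),len(p),p.min(0),p.max(0))
E
```

```text
time_s: 10.6
tcp_pos: [0.3943, -0.382, 0.1784]
ee_rot: [[0.99, 0.138, -0.003], [0.138, -0.99, 0.003], [-0.003, -0.003, -1.0]]
wrist_force: [0.3, -0.4, 0.3]
gripper_width: 0.662
gripper_force: 0.0
shift [0.037  0.0034 0.1181] rz -0.07 rows 3 | at [ 0.3944 -0.3821  0.1782] ang -82.07 t 10.65 w 0.0617 F [-0.4 -0.5 -0.3] jt [-27.  17. -14.  -0. -59. 125.]
[313.1 177.5] 2070 [285 123] [340 230]
```

View pics/w5.png

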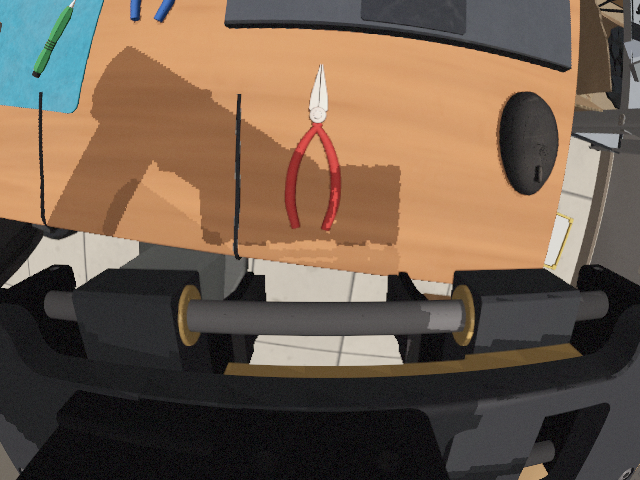

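Pliers now clearly seen: tip (320,64), ends (295,228) and (326,229), widest at (286..340,190).

```bash
python3 - <<'E'
from h import *
w=dict(np.load("w5.npz"))
p=wworld(w,[(320,64),(295,228),(326,229),(285,190),(340,190),(317,124)],.008);print(p.round(4))
t=p[0,:2];e=p[1:3,:2].mean(0);u=(e-t)/np.linalg.norm(e-t);o=(t+e)/2
print("len",np.linalg.norm(e-t),"o",o,"u",u,"grip",o+.03*u,"ang",np.degrees(np.arctan2(u[0],-u[1])))
E
```

```text
[[ 0.5334 -0.3573  0.008 ]
 [ 0.3827 -0.355   0.008 ]
 [ 0.3857 -0.3833  0.008 ]
 [ 0.4164 -0.3417  0.008 ]
 [ 0.4231 -0.3907  0.008 ]
 [ 0.4789 -0.3622  0.008 ]]
len 0.14966558934306054 o [ 0.45881573 -0.36319425] u [-0.99686016 -0.07918224] grip [ 0.42890993 -0.36556972] ang -85.45843766728098
```

```bash
python3 - <<'E'
from h import *
plan(.429,-.3656,.045,-85.5)
E
python3 steer.py '[[0.85,0.037,-0.011,0.04,0,0,3.4],[0.85,0.037,-0.011,0.08,0,0,3.4],[0.85,0.037,-0.011,0.12,0,0,3.4],[0.85,0.037,-0.011,0.133,0,0,3.4],[0.85,0.037,-0.011,0.133,0,0,3.4],[0.85,0.037,-0.011,0.133,0,0,3.4],[0.85,0.037,-0.011,0.133,0,0,3.4]]'
python3 - <<'E'
from h import *
plan(.429,-.3656,.004,-85.5)
E
```

```text
shift [ 0.037  -0.0111  0.1331] rz 3.43 rows 3 | at [ 0.3944 -0.3821  0.1782] ang -82.07 t 10.65 w 0.0617 F [-0.4 -0.5 -0.3] jt [-27.  17. -14.  -0. -59. 125.]
time_s: 11.35
tcp_pos: [0.4319, -0.3679, 0.0494]
ee_rot: [[0.997, 0.079, 0.004], [0.079, -0.997, -0.002], [0.003, 0.002, -1.0]]
wrist_force: [0.5, 0.0, 0.6]
gripper_width: 0.85
gripper_force: 0.0
shift [-0.0029 -0.0027  0.0454] rz 0.05 rows 1 | at [ 0.4319 -0.3679  0.0494] ang -85.45 t 11.35 w 0.0739 F [0.5 0.  0.6] jt [-24.  27. -20.   0. -43. 119.]
```

```bash
python3 steer.py '[[0.85,-0.003,-0.002,0.025,0,0,0],[0.85,-0.003,-0.002,0.04,0,0,0],[0.85,-0.003,-0.002,0.046,0,0,0],[0.85,-0.003,-0.002,0.046,0,0,0],[0.85,-0.003,-0.002,0.046,0,0,0],[0.85,-0.003,-0.002,0.046,0,0,0]]'
```

```text
time_s: 11.95
tcp_pos: [0.4284, -0.3658, 0.0026]
ee_rot: [[0.997, 0.079, 0.002], [0.079, -0.997, -0.001], [0.002, 0.001, -1.0]]
wrist_force: [0.1, -0.0, 0.6]
gripper_width: 0.849
gripper_force: 0.0
```

```bash
python3 steer.py '[[0,0,0,0,0,0,0],[0,0,0,0,0,0,0],[0,0,0,0,0,0,0],[0,0,0,0,0,0,0],[0,0,0,0,0,0,0],[0,0,0,0,0,0,0],[0,0,0,0,0,0,0],[0,0,0,0,0,0,0]]'
```

```text
time_s: 12.75
tcp_pos: [0.4275, -0.3653, 0.0014]
ee_rot: [[0.997, 0.079, 0.0], [0.079, -0.997, -0.0], [0.0, 0.0, -1.0]]
wrist_force: [-0.2, 0.5, -0.4]
gripper_width: 0.556
gripper_force: 30.0
```

Gripped at about 48 mm. I'll lift and carry to the red pocket.

```bash
python3 steer.py '[[0,0,0,-0.03,0,0,0],[0,0,0,-0.08,0,0,0],[0,0,0,-0.10,0,0,0],[0,0,0,-0.10,0,0,0]]'
python3 - <<'E'
from h import *
plan(.464,.10,.1,-90.5)
E
```

```text
time_s: 13.15
tcp_pos: [0.4296, -0.3664, 0.105]
ee_rot: [[0.997, 0.079, 0.007], [0.08, -0.997, -0.004], [0.007, 0.004, -1.0]]
wrist_force: [0.0, -0.3, -1.4]
gripper_width: 0.549
gripper_force: 30.0
shift [ 0.0714 -0.4622  0.0035] rz 5.06 rows 10 | at [ 0.4296 -0.3664  0.105 ] ang -85.44 t 13.15 w 0.0478 F [ 0.  -0.3 -1.4] jt [-24.  22. -18.   0. -50. 119.]
```

```bash
python3 steer.py '[[0,0.047,-0.35,0,0,0,5],[0,0.047,-0.35,0,0,0,5],[0,0.047,-0.35,0,0,0,5],[0,0.047,-0.35,0,0,0,5],[0,0.047,-0.35,0,0,0,5],[0,0.047,-0.35,0,0,0,5],[0,0.047,-0.35,0,0,0,5]]'
python3 steer.py '[[0,0.013,-0.274,0,0,0,0],[0,0.013,-0.274,0,0,0,0],[0,0.013,-0.274,0,0,0,0],[0,0.013,-0.274,0,0,0,0],[0,0.013,-0.274,0,0,0,0],[0,0.013,-0.274,0,0,0,0],[0,0.013,-0.274,0,0,0,0],[0,0.013,-0.274,0,0,0,0]]'
python3 steer.py '[[0,0,0,0,0,0,0],[0,0,0,0,0,0,0],[0,0,0,0,0,0,0]]'
python3 - <<'E'
from station import r, job, capture
from h import *
c=capture("wrist");np.savez("w6.npz",**c);cv2.imwrite("pics/w6.png",c["pixels"][:,:,::-1])
plan(.464,.2593,.1,-90.5)
E
```

```text
time_s: 13.85
tcp_pos: [0.4451, -0.0141, 0.1003]
ee_rot: [[1.0, -0.008, -0.002], [-0.008, -1.0, -0.0], [-0.002, 0.0, -1.0]]
wrist_force: [0.8, -0.2, -0.2]
gripper_width: 0.55
gripper_force: 30.0
time_s: 14.65
tcp_pos: [0.4604, 0.2575, 0.0997]
ee_rot: [[1.0, -0.008, -0.003], [-0.008, -1.0, -0.002], [-0.003, 0.002, -1.0]]
wrist_force: [0.5, -0.5, -0.2]
gripper_width: 0.552
gripper_force: 30.0
time_s: 14.95
tcp_pos: [0.4616, 0.257, 0.1014]
ee_rot: [[1.0, -0.009, -0.0], [-0.009, -1.0, -0.0], [-0.0, 0.0, -1.0]]
wrist_force: [0.3, -0.0, -1.7]
gripper_width: 0.552
gripper_force: 30.0
shift [ 0.0023 -0.0021  0.0015] rz -0.03 rows 1 | at [0.4617 0.2572 0.1015] ang -90.53 t 15.0 w 0.048 F [ 0.6 -0.7 -1.7] jt [ 47.  20. -22.  -0. -48.  43.]
```

View pics/w6.png

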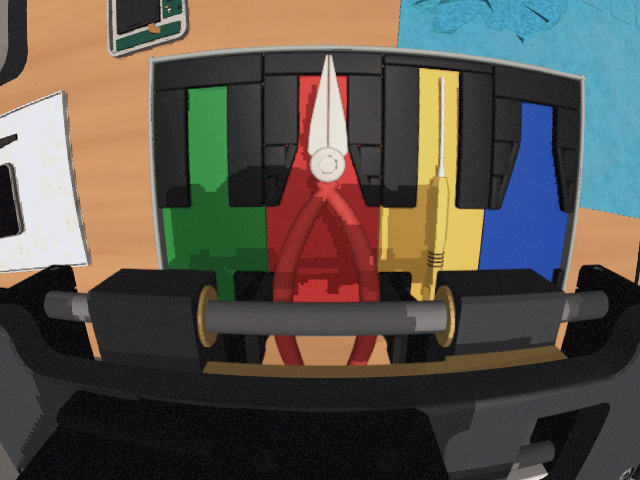

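w6 shows the plier tip at (328,55), joint at (327,165) and red pocket end at (323,76).

```bash
python3 - <<'E'
from h import *
w=dict(np.load("w6.npz"))
print(wworld(w,[(328,55),(327,165)],.108).round(4),wworld(w,[(323,76),(208,86),(542,104)],.006).round(4))
E
```

```text
[[0.568  0.2546 0.108 ]
 [0.5213 0.2554 0.108 ]] [[0.5781 0.2573 0.006 ]
 [0.5753 0.3384 0.006 ]
 [0.5689 0.0897 0.006 ]]
```

```bash
python3 steer.py '[[0,0.002,-0.0035,0.04,0,0,0],[0,0.002,-0.0035,0.06,0,0,0],[0,0.002,-0.0035,0.075,0,0,0],[0,0.002,-0.0035,0.087,0,0,0],[0,0.002,-0.0035,0.092,0,0,0],[0,0.002,-0.0035,0.093,0,0,0],[0,0.002,-0.0035,0.093,0,0,0]]'
```

```text
time_s: 15.7
tcp_pos: [0.4634, 0.2609, 0.0093]
ee_rot: [[1.0, -0.008, -0.001], [-0.008, -1.0, -0.001], [-0.001, 0.001, -1.0]]
wrist_force: [-2.4, -1.9, 2.5]
gripper_width: 0.554
gripper_force: 30.0
```

```bash
python3 steer.py '[[0,0,0,0.002,0,0,0],[0.66,0,0,0.002,0,0,0],[0.66,0,0,0.002,0,0,0],[0.66,0,0,0.002,0,0,0],[0.66,0,0,-0.03,0,0,0],[0.66,0,0,-0.08,0,0,0],[0.66,0,0,-0.11,0,0,0],[0.66,0,0,-0.11,0,0,0]]'
python3 steer.py '[[0.85,-0.02,0.25,-0.02,0,0,0],[0.85,-0.02,0.25,-0.02,0,0,0],[0.85,-0.02,0.25,-0.02,0,0,0],[0.85,-0.02,0.25,-0.02,0,0,0],[0.85,-0.02,0.25,-0.02,0,0,0],[0.85,-0.02,0.25,-0.02,0,0,0],[0.85,-0.02,0.25,-0.02,0,0,0]]'
python3 - <<'E'
from h import *
plan(.575,-.178,.12,-95)
E
```

```text
time_s: 16.5
tcp_pos: [0.4669, 0.2643, 0.1243]
ee_rot: [[1.0, -0.007, 0.01], [-0.007, -1.0, 0.009], [0.01, -0.009, -1.0]]
wrist_force: [0.4, -0.0, -0.9]
gripper_width: 0.657
gripper_force: 0.0
time_s: 17.2
tcp_pos: [0.4418, 0.0106, 0.1385]
ee_rot: [[1.0, -0.011, 0.001], [-0.011, -1.0, 0.001], [0.001, -0.001, -1.0]]
wrist_force: [0.2, 0.2, 0.4]
gripper_width: 0.85
gripper_force: 0.0
shift [0.1353 0.1872 0.0186] rz 4.37 rows 5 | at [0.4418 0.0106 0.1385] ang -90.63 t 17.2 w 0.074 F [0.2 0.2 0.4] jt [ 23.   9. -31.  -0. -50.  67.]
```

```bash
python3 steer.py '[[0.85,0.12,0.187,-0.02,0,0,4.4],[0.85,0.12,0.187,-0.02,0,0,4.4],[0.85,0.12,0.187,-0.02,0,0,4.4],[0.85,0.12,0.187,-0.02,0,0,4.4],[0.85,0.12,0.187,-0.02,0,0,4.4],[0.85,0.12,0.187,-0.02,0,0,4.4],[0.85,0.12,0.187,-0.02,0,0,4.4],[0.85,0.12,0.187,-0.02,0,0,4.4]]'
python3 - <<'E'
from station import r, job, capture
from h import *
c=capture("wrist");np.savez("w7.npz",**c);cv2.imwrite("pics/w7.png",c["pixels"][:,:,::-1])
plan(.609,-.182,.05,-95)
E
```

```text
time_s: 18.0
tcp_pos: [0.5599, -0.1746, 0.1579]
ee_rot: [[0.997, -0.083, -0.001], [-0.083, -0.997, 0.0], [-0.001, -0.0, -1.0]]
wrist_force: [0.2, 0.3, 0.6]
gripper_width: 0.853
gripper_force: 0.0
shift [0.0496 0.0033 0.1082] rz 0.27 rows 3 | at [ 0.5599 -0.1746  0.1582] ang -94.73 t 18.05 w 0.0739 F [ 0.5 -0.4  0.3] jt [ -2.  21. -10.  -0. -58.  87.]
```

View pics/w7.png

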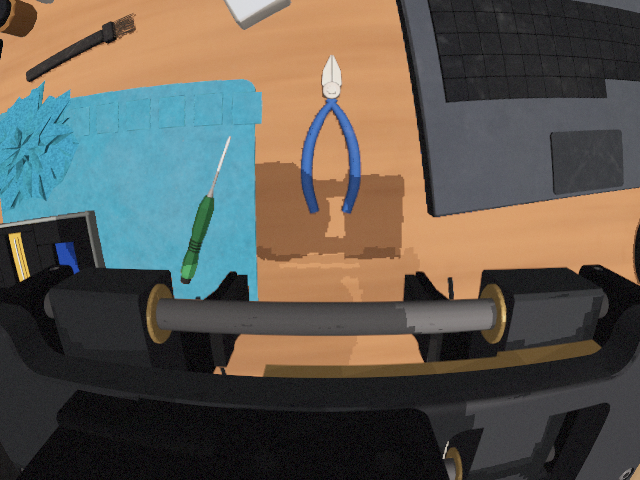

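Cutters: tip (331,56), ends (314,212) and (346,212). Green driver: tip (228,138), butt (186,282).

```bash
python3 - <<'E'
from h import *
w=dict(np.load("w7.npz"))
def g(tip,ends,z,n):
    t=wworld(w,tip,z)[0,:2];e=wworld(w,ends,z)[:,:2].mean(0);u=(e-t)/np.linalg.norm(e-t);o=(t+e)/2
    q=o+.03*u;a=np.degrees(np.arctan2(u[0],-u[1]));print(n,"len",np.linalg.norm(e-t).round(4),"grip",q.round(4),"ang",a.round(1));return q,a
g((228,138),[(186,282)],.01,"green")
q,a=g((331,56),[(314,212),(346,212)],.008,"cut")
plan(*q,.045,a)
E
```

```text
green len 0.1383 grip [ 0.5526 -0.057 ] ang -115.3
cut len 0.1329 grip [ 0.6072 -0.1829] ang -95.0
shift [0.0479 0.0044 0.1132] rz 0.28 rows 3 | at [ 0.5599 -0.1746  0.1582] ang -94.73 t 18.05 w 0.0739 F [ 0.5 -0.4  0.3] jt [ -2.  21. -10.  -0. -58.  87.]
```

```bash
python3 steer.py '[[0.8,0.048,0.0044,0.04,0,0,0.3],[0.8,0.048,0.0044,0.08,0,0,0.3],[0.8,0.048,0.0044,0.113,0,0,0.3],[0.8,0.048,0.0044,0.113,0,0,0.3],[0.8,0.048,0.0044,0.113,0,0,0.3],[0.8,0.048,0.0044,0.113,0,0,0.3],[0.8,0.048,0.0044,0.113,0,0,0.3]]'
python3 - <<'E'
from h import *
plan(.6072,-.1829,.003,-95)
E
```

```text
time_s: 18.75
tcp_pos: [0.6091, -0.1846, 0.0482]
ee_rot: [[0.996, -0.089, 0.005], [-0.089, -0.996, -0.001], [0.005, 0.0, -1.0]]
wrist_force: [-0.5, -0.3, 1.5]
gripper_width: 0.8
gripper_force: 0.0
shift [-0.0023 -0.0015  0.0452] rz -0.12 rows 1 | at [ 0.6091 -0.1846  0.0482] ang -95.12 t 18.75 w 0.0696 F [-0.5 -0.3  1.5] jt [ -2.  32. -10.   0. -48.  87.]
```

```bash
python3 steer.py '[[0.8,-0.001,-0.001,0.025,0,0,0],[0.8,-0.001,-0.001,0.038,0,0,0],[0.8,-0.001,-0.001,0.044,0,0,0],[0.8,-0.001,-0.001,0.044,0,0,0],[0.8,-0.001,-0.001,0.044,0,0,0],[0.8,-0.001,-0.001,0.044,0,0,0]]'
```

```text
time_s: 19.35
tcp_pos: [0.6072, -0.1837, 0.002]
ee_rot: [[0.996, -0.09, 0.001], [-0.09, -0.996, -0.0], [0.001, 0.0, -1.0]]
wrist_force: [-0.8, -0.1, -0.1]
gripper_width: 0.801
gripper_force: 0.0
```

```bash
python3 steer.py '[[0,0,0,0,0,0,0],[0,0,0,0,0,0,0],[0,0,0,0,0,0,0],[0,0,0,0,0,0,0],[0,0,0,0,0,0,0],[0,0,0,0,0,0,0],[0,0,0,0,0,0,0],[0,0,0,0,0,0,0]]'
python3 steer.py '[[0,0,0,-0.03,0,0,0],[0,0,0,-0.08,0,0,0],[0,0,0,-0.10,0,0,0],[0,0,0,-0.10,0,0,0]]'
python3 - <<'E'
from h import *
plan(.462,.0970,.1,-90.5)
E
```

```text
time_s: 20.15
tcp_pos: [0.6067, -0.1835, 0.0014]
ee_rot: [[0.996, -0.09, 0.0], [-0.09, -0.996, 0.0], [-0.0, -0.0, -1.0]]
wrist_force: [-0.0, 0.7, 1.5]
gripper_width: 0.557
gripper_force: 30.0
time_s: 20.55
tcp_pos: [0.6092, -0.1841, 0.1055]
ee_rot: [[0.996, -0.09, 0.008], [-0.09, -0.996, -0.001], [0.008, 0.0, -1.0]]
wrist_force: [0.0, 0.3, -1.3]
gripper_width: 0.551
gripper_force: 30.0
shift [-0.1718 -0.2667  0.004 ] rz -4.64 rows 7 | at [ 0.6092 -0.1841  0.1055] ang -95.14 t 20.55 w 0.048 F [ 0.   0.3 -1.3] jt [ -2.  29.  -7.   0. -54.  87.]
```

```bash
python3 steer.py '[[0,-0.17,-0.267,0,0,0,-4.6],[0,-0.17,-0.267,0,0,0,-4.6],[0,-0.17,-0.267,0,0,0,-4.6],[0,-0.17,-0.267,0,0,0,-4.6],[0,-0.17,-0.267,0,0,0,-4.6],[0,-0.17,-0.267,0,0,0,-4.6],[0,-0.17,-0.267,0,0,0,-4.6],[0,-0.17,-0.267,0,0,0,-4.6]]'
python3 steer.py '[[0,0,0,0,0,0,0],[0,0,0,0,0,0,0],[0,0,0,0,0,0,0]]'
python3 - <<'E'
from station import r, job, capture
from h import *
c=capture("wrist");np.savez("w8.npz",**c);cv2.imwrite("pics/w8.png",c["pixels"][:,:,::-1])
plan(.463,.097,.1,-90.5)
E
```

```text
time_s: 21.35
tcp_pos: [0.4596, 0.099, 0.1004]
ee_rot: [[1.0, -0.006, -0.002], [-0.006, -1.0, -0.001], [-0.002, 0.001, -1.0]]
wrist_force: [0.1, -0.5, -1.2]
gripper_width: 0.555
gripper_force: 30.0
time_s: 21.65
tcp_pos: [0.4617, 0.0966, 0.101]
ee_rot: [[1.0, -0.012, -0.001], [-0.012, -1.0, -0.0], [-0.001, 0.0, -1.0]]
wrist_force: [0.2, 0.3, -1.4]
gripper_width: 0.554
gripper_force: 30.0
shift [ 0.0013 -0.0004  0.001 ] rz -0.18 rows 1 | at [0.4617 0.0966 0.101 ] ang -90.68 t 21.7 w 0.0481 F [ 0.3  0.4 -1. ] jt [ 32.  15. -30.  -0. -45.  58.]
```

View pics/w8.png

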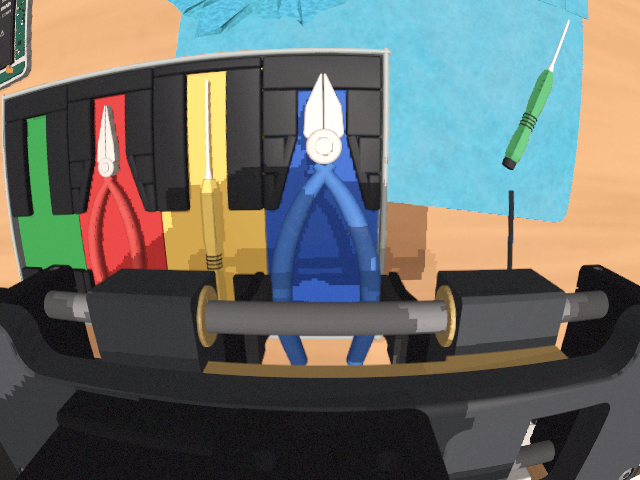

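w8 shows the pliers lying in the red pocket (tip (107,105), pocket end (106,94)). The held cutters have their tip at (323,74), and the blue pocket end is at (321,90).

```bash
python3 - <<'E'
from h import *
w=dict(np.load("w8.npz"))
print("cut tip,joint",wworld(w,[(323,74),(323,147)],.108).round(4),"pocket ends b,y",wworld(w,[(321,90),(207,73)],.006).round(4),"plier tip",wworld(w,[(107,105)],.012).round(4))
E
```

```text
cut tip,joint [[0.5596 0.0961 0.108 ]
 [0.5288 0.0964 0.108 ]] pocket ends b,y [[0.568  0.098  0.006 ]
 [0.5851 0.1782 0.006 ]] plier tip [[0.5706 0.2587 0.012 ]]
```

Tray rim is close beside the blue module, so I'll set the cutters 4-5 mm towards the yellow side for finger clearance (pocket slack is 8 mm).

```bash
python3 steer.py '[[0,0.0015,-0.006,0.04,0,0,0],[0,0.0015,-0.006,0.06,0,0,0],[0,0.0015,-0.006,0.07,0,0,0],[0,0.0015,-0.006,0.074,0,0,0],[0,0.0015,-0.006,0.078,0,0,0],[0,0.0015,-0.006,0.078,0,0,0]]'
python3 steer.py '[[0,0,0,0.005,0,0,0],[0,0,0,0.01,0,0,0],[0,0,0,0.015,0,0,0],[0,0,0,0.015,0,0,0]]'
```

```text
time_s: 22.3
tcp_pos: [0.4634, 0.1036, 0.0237]
ee_rot: [[1.0, -0.01, 0.001], [-0.01, -1.0, 0.0], [0.001, -0.0, -1.0]]
wrist_force: [-0.4, -0.5, -0.8]
gripper_width: 0.555
gripper_force: 30.0
time_s: 22.7
tcp_pos: [0.4632, 0.1037, 0.0089]
ee_rot: [[1.0, -0.009, 0.0], [-0.009, -1.0, -0.0], [0.0, 0.0, -1.0]]
wrist_force: [-1.5, -0.7, 4.9]
gripper_width: 0.553
gripper_force: 30.0
```

```bash
python3 steer.py '[[0.55,0,0,0,0,0,0],[0.63,0,0,0,0,0,0],[0.63,0,0,0,0,0,0],[0.63,0,0,0,0,0,0],[0.63,0,0,-0.03,0,0,0],[0.63,0,0,-0.08,0,0,0],[0.63,0,0,-0.11,0,0,0],[0.63,0,0,-0.11,0,0,0]]'
python3 - <<'E'
from h import *
plan(.5526,-.057,.06,-115.5)
E
```

```text
time_s: 23.5
tcp_pos: [0.4659, 0.105, 0.1227]
ee_rot: [[1.0, -0.009, 0.009], [-0.009, -1.0, 0.005], [0.009, -0.005, -1.0]]
wrist_force: [1.3, 0.1, -0.6]
gripper_width: 0.628
gripper_force: 0.0
shift [0.0876 0.1615 0.0628] rz 24.99 rows 4 | at [0.4659 0.105  0.1227] ang -90.51 t 23.5 w 0.0546 F [ 1.3  0.1 -0.6] jt [ 32.  14. -28.   0. -48.  57.]
```

```bash
python3 steer.py '[[0.5,0.087,0.162,0,0,0,24.8],[0.5,0.087,0.162,0,0,0,24.8],[0.5,0.087,0.162,0,0,0,24.8],[0.5,0.087,0.162,0,0,0,24.8],[0.5,0.087,0.162,0.03,0,0,24.8],[0.5,0.087,0.162,0.063,0,0,24.8],[0.5,0.087,0.162,0.063,0,0,24.8],[0.5,0.087,0.162,0.063,0,0,24.8]]'
python3 steer.py '[[0.5,0,0,0,0,0,0]]'
python3 - <<'E'
from h import *
plan(.5528,-.0568,.008,-115.5)
E
```

```text
time_s: 24.3
tcp_pos: [0.548, -0.0594, 0.0547]
ee_rot: [[0.904, -0.428, -0.002], [-0.428, -0.904, -0.001], [-0.002, 0.002, -1.0]]
wrist_force: [0.7, 0.3, 0.6]
gripper_width: 0.499
gripper_force: 0.0
time_s: 24.4
tcp_pos: [0.5495, -0.0589, 0.0567]
ee_rot: [[0.904, -0.427, 0.002], [-0.427, -0.904, -0.0], [0.002, -0.001, -1.0]]
wrist_force: [0.2, -0.5, 0.5]
gripper_width: 0.5
gripper_force: 0.0
shift [ 0.0019 -0.0033  0.0487] rz 0.2 rows 1 | at [ 0.5495 -0.0589  0.0567] ang -115.3 t 24.4 w 0.0435 F [ 0.2 -0.5  0.5] jt [ 11.  25. -22.   0. -43.  54.]
```

```bash
python3 steer.py '[[0.5,0.002,-0.003,0.025,0,0,0],[0.5,0.002,-0.003,0.042,0,0,0],[0.5,0.002,-0.003,0.048,0,0,0],[0.5,0.002,-0.003,0.048,0,0,0],[0.5,0.002,-0.003,0.048,0,0,0]]'
python3 steer.py '[[0,0,0,0,0,0,0],[0,0,0,0,0,0,0],[0,0,0,0,0,0,0],[0,0,0,0,0,0,0],[0,0,0,0,0,0,0],[0,0,0,0,0,0,0],[0,0,0,0,0,0,0],[0,0,0,0,0,0,0]]'
```

```text
time_s: 24.9
tcp_pos: [0.5525, -0.0572, 0.0087]
ee_rot: [[0.904, -0.428, 0.003], [-0.428, -0.904, 0.0], [0.002, -0.001, -1.0]]
wrist_force: [0.7, -0.0, 0.4]
gripper_width: 0.499
gripper_force: 0.0
time_s: 25.7
tcp_pos: [0.5517, -0.0574, 0.0075]
ee_rot: [[0.904, -0.428, 0.0], [-0.428, -0.904, -0.0], [0.0, -0.0, -1.0]]
wrist_force: [-1.3, -0.6, 2.8]
gripper_width: 0.144
gripper_force: 30.0
```

```bash
python3 steer.py '[[0,0,0,-0.03,0,0,0],[0,0,0,-0.08,0,0,0],[0,0,0,-0.09,0,0,0],[0,0,0,-0.09,0,0,0]]'
python3 - <<'E'
from h import *
plan(.465,.339,.1,-90.5)
E
```

```text
time_s: 26.1
tcp_pos: [0.5528, -0.0572, 0.0994]
ee_rot: [[0.904, -0.428, 0.005], [-0.428, -0.904, 0.001], [0.004, -0.003, -1.0]]
wrist_force: [-0.5, 0.6, -0.9]
gripper_width: 0.141
gripper_force: 30.0
shift [-0.249  -0.3204 -0.0006] rz -24.87 rows 9 | at [ 0.5528 -0.0572  0.0994] ang -115.37 t 26.1 w 0.0122 F [-0.5  0.6 -0.9] jt [ 11.  22. -19.  -0. -49.  54.]
```

```bash
python3 steer.py '[[0,-0.249,-0.32,0,0,0,-24.8],[0,-0.249,-0.32,0,0,0,-24.8],[0,-0.249,-0.32,0,0,0,-24.8],[0,-0.249,-0.32,0,0,0,-24.8],[0,-0.249,-0.32,0,0,0,-24.8],[0,-0.249,-0.32,0,0,0,-24.8],[0,-0.249,-0.32,0,0,0,-24.8],[0,-0.249,-0.32,0,0,0,-24.8]]'
python3 steer.py '[[0,0,0,0,0,0,0],[0,0,0,0,0,0,0],[0,0,0,0,0,0,0]]'
python3 - <<'E'
from h import *
plan(.465,.339,.1,-90.5)
E
```

```text
time_s: 26.9
tcp_pos: [0.4628, 0.3339, 0.0951]
ee_rot: [[1.0, -0.01, -0.003], [-0.01, -1.0, -0.003], [-0.003, 0.003, -1.0]]
wrist_force: [1.0, 0.1, -0.2]
gripper_width: 0.145
gripper_force: 30.0
time_s: 27.2
tcp_pos: [0.4639, 0.3316, 0.0957]
ee_rot: [[1.0, -0.011, -0.003], [-0.011, -1.0, -0.003], [-0.003, 0.003, -1.0]]
wrist_force: [0.3, -0.5, -0.1]
gripper_width: 0.144
gripper_force: 30.0
shift [ 0.001  -0.0074 -0.0043] rz -0.11 rows 1 | at [0.4639 0.3316 0.0957] ang -90.61 t 27.2 w 0.0125 F [ 0.3 -0.5 -0.1] jt [ 52.  24. -17.  -0. -50.  38.]
```

```bash
python3 steer.py '[[0,0.001,-0.0075,0,0,0,0],[0,0.001,-0.0075,0,0,0,0]]'
python3 - <<'E'
from station import r, job, capture
from h import *
c=capture("wrist");np.savez("w9.npz",**c);cv2.imwrite("pics/w9.png",c["pixels"][:,:,::-1])
plan(.465,.339,.01,-90.5)
E
```

```text
time_s: 27.4
tcp_pos: [0.4665, 0.3403, 0.0973]
ee_rot: [[1.0, -0.011, 0.0], [-0.011, -1.0, 0.0], [0.0, -0.0, -1.0]]
wrist_force: [0.8, -0.6, -0.4]
gripper_width: 0.148
gripper_force: 30.0
shift [-0.0013  0.0011  0.0873] rz -0.13 rows 2 | at [0.4663 0.3401 0.0973] ang -90.63 t 27.45 w 0.0123 F [ 0.5 -1.1  0.2] jt [ 52.  24. -16.   0. -50.  37.]
```

View pics/w9.png

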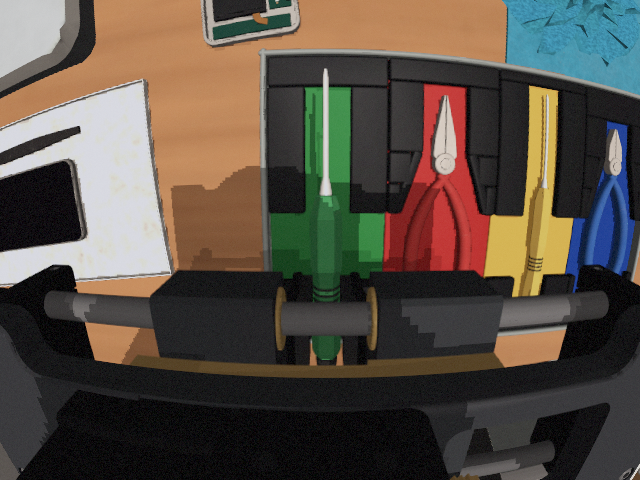

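w9 shows the driver tip at (325,70) and the green pocket end at (328,87). The cutters, pliers and yellow driver lie in their pockets.

```bash
python3 - <<'E'
from h import *
w=dict(np.load("w9.npz"))
print(wworld(w,[(325,70)],.098).round(4),wworld(w,[(328,87)],.006).round(4),"cut tip",wworld(w,[(614,128)],.012).round(4))
E
python3 steer.py '[[0,-0.0015,0.001,0.04,0,0,0],[0,-0.0015,0.001,0.06,0,0,0],[0,-0.0015,0.001,0.074,0,0,0],[0,-0.0015,0.001,0.082,0,0,0],[0,-0.0015,0.001,0.086,0,0,0],[0,-0.0015,0.001,0.086,0,0,0],[0,-0.0015,0.001,0.086,0,0,0]]'
```

```text
[[0.5675 0.3391 0.098 ]] [[0.5745 0.3372 0.006 ]] cut tip [[0.5628 0.1019 0.012 ]]
time_s: 28.15
tcp_pos: [0.4643, 0.3391, 0.0125]
ee_rot: [[1.0, -0.01, 0.0], [-0.01, -1.0, -0.0], [0.0, 0.0, -1.0]]
wrist_force: [-1.8, -1.1, 6.4]
gripper_width: 0.142
gripper_force: 30.0
```

```bash
python3 steer.py '[[0.35,0,0,0,0,0,0],[0.35,0,0,0,0,0,0],[0.35,0,0,0,0,0,0],[0.35,0,0,-0.03,0,0,0],[0.35,0,0,-0.08,0,0,0],[0.35,0,0,-0.13,0,0,0],[0.35,0,0,-0.15,0,0,0],[0.35,0,0,-0.15,0,0,0]]'
python3 steer.py '[[0.35,-0.02,0.1,-0.05,0,0,0],[0.35,-0.02,0.1,-0.05,0,0,0],[0.35,-0.02,0.1,-0.05,0,0,0],[0.35,-0.02,0.1,-0.05,0,0,0],[0.35,-0.02,0.1,-0.05,0,0,0]]'
python3 - <<'E'
from station import r, job, capture
from h import *
c=capture("wrist");np.savez("w10.npz",**c)
cv2.imwrite("pics/w10.png",cv2.resize(c["pixels"][70:290,150:520,::-1],None,fx=2,fy=2,interpolation=2))
print(c["world_from_camera"][:3,3])
E
```

```text
time_s: 28.95
tcp_pos: [0.4661, 0.3416, 0.1658]
ee_rot: [[1.0, -0.009, 0.007], [-0.009, -1.0, 0.007], [0.007, -0.007, -1.0]]
wrist_force: [0.8, 0.6, 0.7]
gripper_width: 0.348
gripper_force: 0.0
time_s: 29.45
tcp_pos: [0.4433, 0.2399, 0.2104]
ee_rot: [[1.0, -0.01, -0.001], [-0.01, -1.0, -0.0], [-0.001, 0.0, -1.0]]
wrist_force: [-0.6, 0.9, -0.4]
gripper_width: 0.35
gripper_force: 0.0
[0.51119453 0.23889313 0.37215885]
```

View pics/w10.png

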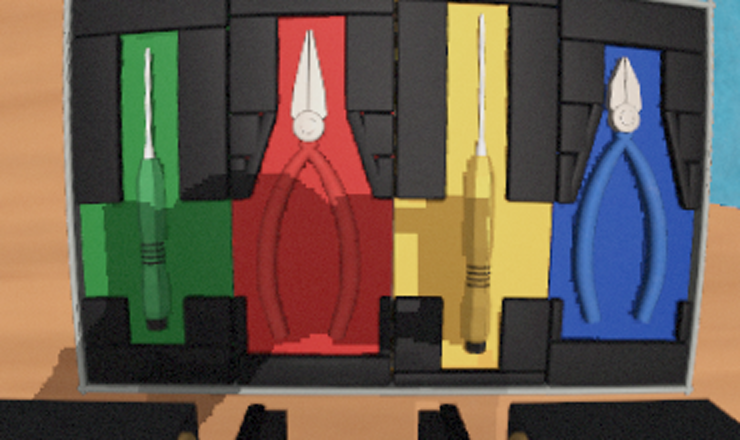

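All four tools lie in their own pockets in the picture. A quick depth check for flatness, then I'll hand in.

```bash
python3 - <<'E'
from h import *
c=dict(np.load("w10.npz"))
pts={"green handle":[(152,170),(155,310)],"pliers":[(266,230),(275,325),(309,120),(310,70)],"yellow":[(482,170),(475,330)],"cutters":[(583,220),(590,310),(626,115),(625,75)],"foam/floor":[(500,120),(230+45,60),(335,310),(300,260)]}
for n,p in pts.items():
    uv=(np.array(p)+.5)/2+np.array([150,70])-.5;o,d=ray(c,uv);i=uv.round().astype(int)
    fw=-c["world_from_camera"][:3,2];z=c["z_map"][i[:,1],i[:,0]]
    print(n,(o+(z/(d@fw))[:,None]*d)[:,2].round(4))
E
```

```text
green handle [0.018  0.0196]
pliers [0.0204 0.0207 0.0197 0.0148]
yellow [0.0194 0.0197]
cutters [0.018  0.0202 0.0184 0.0158]
foam/floor [0.007  0.0138 0.018  0.008 ]
```

```bash
python3 -c "
from station import r, job, capture
print(job.finish_job())"
```

```text
the job is handed in; nothing more can be done
None
```

I put all four tools in their own colour pockets, with the plier and cutter noses in the narrow ends, and handed in at about 29.5 s; my last wrist picture and depth check showed them seated and flat, but the hand-in printed no verdict.

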